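Book in a spray can and hold the self-closing locker lid open

ROBOT

A 7-joint arm with a two-finger parallel gripper is mounted at the origin on a cart in front of the work surface, level with it; the furniture and walls round the work are solid. World frame = base frame: x ahead of the robot, y to its left, z up, the work surface at z = 0. Lengths are in m, angles in rad, forces in N, time in s.
With the tool pointing down it reaches from about 0.4 to 0.875 m from the base axis. Payload 6.5 kg.
Tool frame: the origin (TCP) lies between the finger pads; the fingertips stand 25 mm ahead of it and the grasp point (between the pads) lies 6 mm ahead of it; y points along the fingers, z is the direction in which the jaws open and shut, and the axes are right-handed (so a half turn about y gives the same grasp; the last joint's range is limited). The gripper opens to 85 mm and grips with 20 to 120 N. Pads are 22 mm wide; open, the fingers measure 114 mm over their backs; the gripper's body (76 mm by 85 mm) begins 54 mm behind the grasp point. The pads swing forward as they close: fully open they stand 13 mm farther back than shut.
Start: joints at [-1.368, 0.536, -0.004, 1.538, 0.003, 1.067, -0.071], TCP at [0.173, 0.627, 0.256] pointing down, gripper open.
Joint ranges: [-2.7, 2.7], [-0.37, 2.16], [-1.27, 1.26], [0.24, 2.4], [-1.31, 4.45], [0.19, 1.91], [-2.76, 2.76]. Speed limits (rad/s): [2.39, 2.39, 3.14, 3.14, 3.14, 3.14, 3.14].

INTERFACE

Orientations are given as a unit quaternion [x, y, z, w].
In Python, from cell import manip gives the robot as it stands.
- The arm moves only by the shell command python3 -m inch 'ROWS' [OPENING] [FORCE]. ROWS is JSON, one flat list of numbers, 6 for each row, row after row: the shift along the world's x, y, z in cm, then the turn, a rotation vector about the world's x, y, z in rad. A call has 1 to 5 rows; each row shifts and turns the commanded pose from where the row before left it; what a row does not reach is not made up. A row lasts 1/10 s, in which the tool goes at most 50 mm and 8.59 degrees, less where a joint would pass 70% of its speed; a pose out of reach is approached as far as the arm can. A call is refused whole if a number of a shift passes 5 or a number of a turn 0.15, either way. A call with a gripper value outside its range is refused whole. OPENING is the gripper command: -1 is shut, 1 is fully open, values between are in proportion, set as the call begins (- or left out, the last holds). The fingers move at their own pace and stop on an object; FORCE is the grip in N (left out, the last holds). Time passes only in rows, so rows that do not move let the fingers close. It gives the time, the measured TCP pose, the force and the opening at its end, in the units of the state.
- manip.state(): the state, without advancing time (a new reading comes with each control period).
- manip.get_image(name): name is "scene" or "top"; returns (picture, depth): 384x512x3 uint8, blue, green, red; 384x512 float32, m along the optical axis (not along the pixel's ray), 0 where there is no reading.
- manip.camera_info(name): a dict with "mtx" (3x3 intrinsics, pixels), "k1" (the pictures are not rectified: a ray, as slopes to the right and down, at radius r is drawn at 1 + k1 r^2 times it, then the intrinsics apply), "eye" and "orientation" of the camera in the world. Camera axes: x right, y down, z forward; pixel columns grow to the right and rows downward; lengths in m; the calibration is good to about 2 mm. A picture is of the moment at which its call begins. camera_info takes no time and is no camera call.
- manip.finish_job(): hands the job in, once; it reports no verdict.
The state is a dict: "time_s": time; "joints": joint angles; "qvel": joint speeds; "joint_torque": joint torques, N m; "ee_pos": TCP position; "eef_rot": TCP orientation; "force": force on the tool from outside, world axes, zero at the start; "wrist_torque": the same for the moment, N m; "finger_gap": finger opening in m.
Only numpy, scipy, OpenCV 4.12 (cv2) and the standard library are available. Lean on these libraries where they do the work, as an engineer would, in place of code of your own. Each camera call takes 0.05 s, during which the arm holds its last target.

TASK

I am putting this spray can away in the yellow self-closing locker: first turn the can, where it stands on the code reader's round pad, until the square black-and-white code on its side faces the reader's window, and let go of it, still upright on the pad. Then lift the locker's sprung lid by its black bow handle to 60 degrees open and keep holding it there, so that I have both hands free to lay the can inside; the program finishes while the robot is still holding the lid. Leave the seal ring, the tape roll and the spanner along the front of the bench where they lie.

Things in the scene. Friction and masses are not known exactly. Their poses are not given: they have to be found in the camera images.
- can: white and red spray can, 59 mm across and 200 mm tall, 0.2 to 0.4 kg, loose, standing on the reader's pad (its foot 10 mm above the bench); the smooth red cap, 57 mm across, is its top 46 mm. Origin: centre of its foot, z up along the can. The square code (24 mm, on a white label 36 mm square) is on the side its own -x axis points to; 'faces the window' means that this axis points from the can's centre to reader_window.
- can_code (a point): middle of the square code on the can's side, 29 mm from the can's axis and 82 mm above its foot
- reader_pad (a point): middle of the top of the round black rubber pad (76 mm across, 10 mm above the bench) on the reader's grey base plate, on which the can stands; fixed. The frame is the reader's: the reader head is on its +y side.
- reader_window (a point): middle of the round glass window of the code reader: a black block 54 mm wide with red lamps beside the window, on an aluminium post bolted to the grey base plate (110 x 205 x 8 mm). The window is 92 mm above the bench, 83 mm from the pad's centre, and looks towards the pad; the head's top is at 115 mm. Fixed in place.
- lid_handle (a point): middle of the grip of the lid's black bow handle: a round bar 12 mm thick, 120 mm between its two legs, parallel to the hinge (its own y axis is along the bar). It stands in front of and above the lid's front edge: 34 mm clear both ways, so the bar is 168 mm above the bench with the lid shut, and moves with the lid.
- lid_hinge (a point): middle of the lid's hinge line, 122 mm above the bench, at the back of the yellow locker (170 deep x 270 wide x 122 mm tall plus the lid, fixed in place). Its axes are the locker's: y along the hinge, -x to the locker's front, z up. With the lid shut, the handle grip lies at (-0.208, 0, 0.046) in this frame; a lid opened by angle q turns it about +y by q (front edge up and back).
- lid (a joint): opening angle of the locker's lid, rad: 0 shut (at the start), 1.047 = 60 degrees, stop at 1.40. The lid (0.65 kg) has closing springs and falls shut from any angle when let go; at the handle it takes about 3 to 4 N to lift or hold.
- seal: black and white seal ring, 62 mm across, 20 mm high, lying on the bench near its front edge; a bystander
- tape: white tape roll, 50 mm across, 14 mm high, lying on the bench near its front edge; a bystander
- spanner: bright steel spanner, 180 mm long, 9 mm thick, lying on the bench in front of the locker; a bystander
Not all that is in view belongs to the job. What is meant by the can is not blue or green, and is the larger of those in its own colour.

How it is judged:
By the outcome, as a careful person would: the job done as asked, in the order asked, and still so for the second after the job is handed in, while the arm keeps its last pose, push and grip.
It also fails if it takes over 61 s, if anything falls off the work surface, if the arm or the gripper's body presses on something with over 40 N, if the wrist force passes 120 N, or if a joint passes its speed limit or range.

## Working session

There is one attempt and no reset: what is moved stays moved. The work goes in short steps, Python scripts to look and compute and a shell command to move; the robot and the scene stay as the last step left them, time stands still between calls to the robot, and variables do not carry over. Pictures are saved under pics/ and viewed, and the job is handed in when it is done.

```bash
ls; mkdir -p pics; python3 - <<'E'
from cell import manip
import cv2,numpy as np
s=manip.state();print(s)
for n in("scene","top"):
    im,d=manip.get_image(n);cv2.imwrite(f"pics/{n}0.png",im);np.save(f"pics/{n}0d.npy",d)
    print(n,manip.camera_info(n))
E
```

```text
pics
{'time_s': 0.0, 'joints': array([-1.36818532,  0.53720386, -0.00441832,  1.53888069,  0.00257845,
        1.06730054, -0.07121165]), 'qvel': array([ 0.00087325,  0.00080873,  0.00205333,  0.00056041,  0.00053581,
       -0.00044963, -0.00015454]), 'joint_torque': array([ 2.44836319e-04, -5.83428848e+01,  1.04889214e+00, -2.59093148e+01,
        1.23682918e-02,  9.76484473e-03, -5.06543969e-06]), 'ee_pos': array([0.17249322, 0.62607468, 0.25538587]), 'eef_rot': array([ 0.7013611 , -0.09478332,  0.09470018, -0.70010042]), 'force': array([-0.23242421,  0.21289366, -0.67113184]), 'wrist_torque': array([ 0.00530386, -0.00362376, -0.03936601]), 'finger_gap': 0.08529348898255114}
scene {'mtx': array([[384.54608225,   0.        , 262.44233861],
       [  0.        , 384.54608225, 195.73618974],
       [  0.        ,   0.        ,   1.        ]]), 'k1': -0.05191734613345531, 'eye': array([-0.05330861, -0.62568375,  0.75916906]), 'orientation': array([ 0.83654014, -0.31193113,  0.16596194, -0.41875553])}
top {'mtx': array([[376.02868122,   0.        , 256.57152823],
       [  0.        , 376.02868122, 196.67289442],
       [  0.        ,   0.        ,   1.        ]]), 'k1': -0.1075725351449086, 'eye': array([0.44065933, 0.03573603, 1.10740417]), 'orientation': array([-0.7001741 ,  0.71328138, -0.02177053,  0.0226261 ])}
```

View pics/scene0.png

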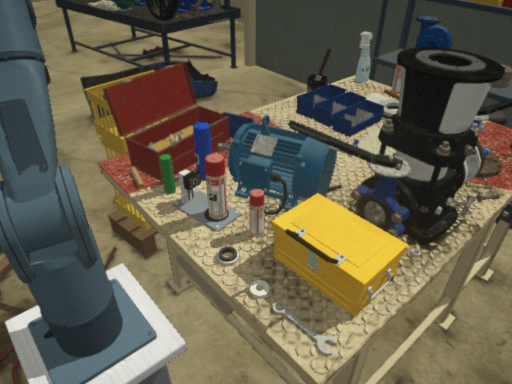

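View pics/top0.png

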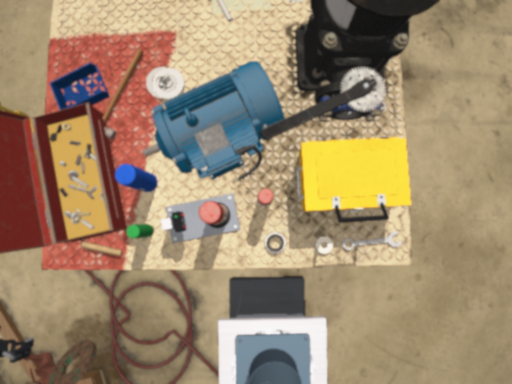

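```bash
cat > h.py <<'E'
from cell import manip
import cv2,numpy as np
from scipy.spatial.transform import Rotation as R
def ray(n,px):
    c=manip.camera_info(n)
    p=cv2.undistortPoints(np.array(px,float).reshape(-1,1,2),c['mtx'],np.array([c['k1'],0,0,0.]))[:,0]
    d=np.c_[p,np.ones(len(p))]
    return c['eye'],R.from_quat(c['orientation']).apply(d)
def onz(n,px,z):
    e,d=ray(n,px); return e+d*((z-e[2])/d[:,2:3])
def proj(n,P):
    c=manip.camera_info(n);P=np.atleast_2d(P)
    q=R.from_quat(c['orientation']).inv().apply(P-c['eye'])
    return cv2.projectPoints(q,np.zeros(3),np.zeros(3),c['mtx'],np.array([c['k1'],0,0,0.]))[0][:,0]
def dep(n,px,D):
    e,d=ray(n,px); return np.array([e+v*D[int(round(p[1])),int(round(p[0]))] for p,v in zip(px,d)])
def crop(im,x0,y0,x1,y1,k,f):
    cv2.imwrite(f,cv2.resize(im[y0:y1,x0:x1],None,fx=k,fy=k,interpolation=cv2.INTER_CUBIC))
E
python3 - <<'E'
from h import *
t=cv2.imread('pics/top0.png');s=cv2.imread('pics/scene0.png')
crop(t,160,180,280,260,6,'pics/c1.png');crop(s,170,140,280,240,6,'pics/c2.png')
crop(t,290,125,420,255,4.5,'pics/c3.png');crop(s,260,190,420,360,3.5,'pics/c4.png')
E
```

```text
(no output)
```

View pics/c1.png

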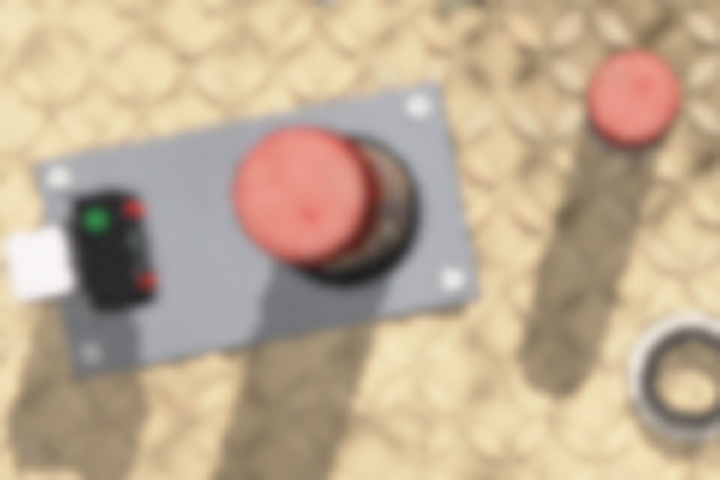

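View pics/c2.png

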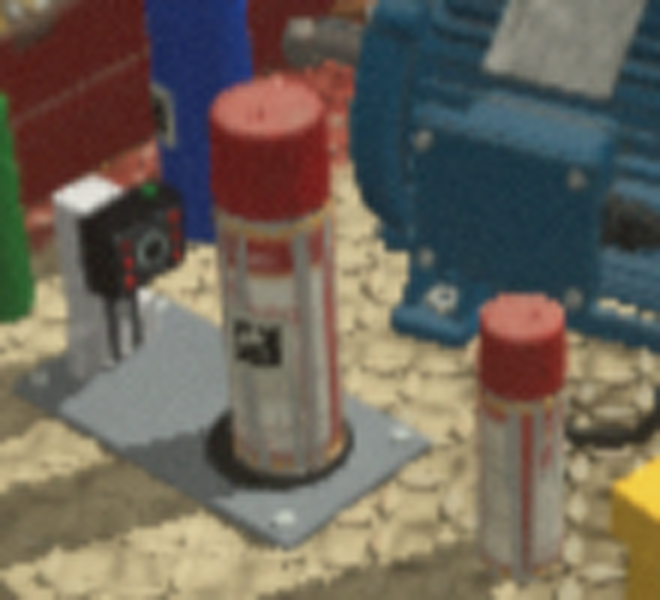

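View pics/c3.png

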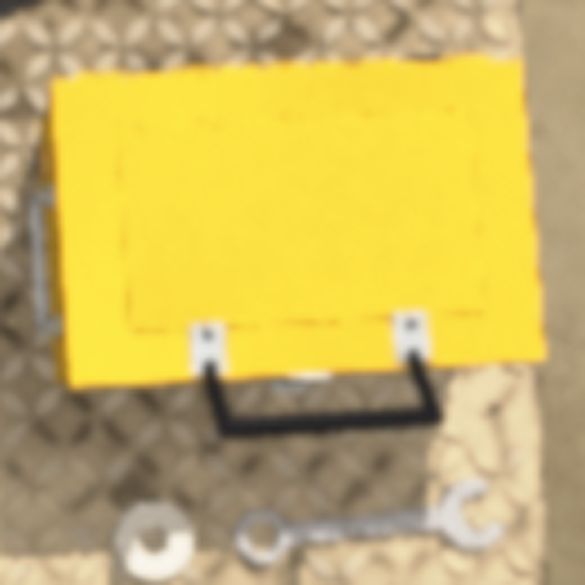

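View pics/c4.png

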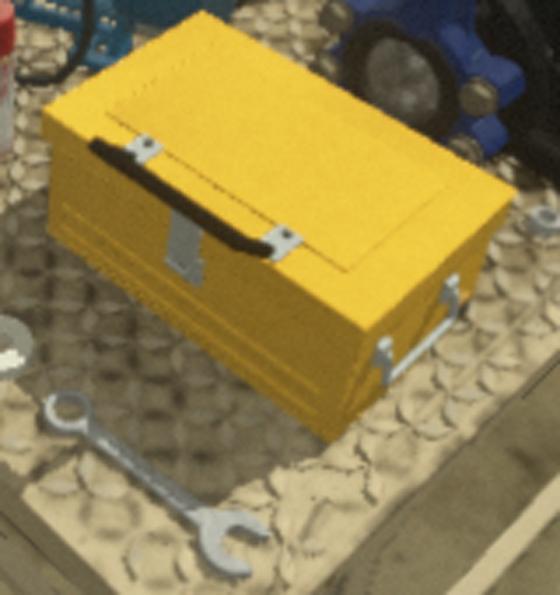

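```bash
python3 - <<'E'
from h import *
np.set_printoptions(precision=4,suppress=True)
t=cv2.imread('pics/top0.png');s=cv2.imread('pics/scene0.png')
hsv=cv2.cvtColor(t,cv2.COLOR_BGR2HSV)
m=(((hsv[...,0]<8)|(hsv[...,0]>172))&(hsv[...,1]>90)&(hsv[...,2]>190)).astype(np.uint8)
m[:, :195]=0;m[:,290:]=0;m[:185]=0;m[240:]=0
for c in cv2.findContours(m,0,2)[0]:
    if cv2.contourArea(c)<60: continue
    (x,y),r=cv2.minEnclosingCircle(c);print('cap',x,y,r,cv2.contourArea(c),onz('top',[[x,y],[x-r,y],[x+r,y]],.21))
def C(p,k=6,o=(160,180)): return np.array(p)/k-0.5+0.5/k+np.array(o)
# plate corners (z .008)
pc=C([[38,162],[435,83],[478,298],[78,378]]);P=onz('top',pc,.008);print('plate',P, np.linalg.norm(P-np.roll(P,1,0),axis=1),P.mean(0))
bol=C([[59,177],[418,105],[452,278],[92,352]]);B=onz('top',bol,.008);print('bolts',B)
print('headtop',onz('top',C([[72,200],[140,190],[155,300],[88,310]]),.115))
# window scene
C2=lambda p:C(p,6,(170,140))
w=C2([[153,247]]);print('win scene',w,onz('scene',w,.092))
code=C2([[258,341]]);print('code',code,onz('scene',code,.092))
hc=C([[225,428],[437,415]],4.5,(290,125));print('handle ends',hc,onz('top',hc,.168))
lc=C([[52,82],[522,60],[545,355],[70,385]],4.5,(290,125));L=onz('top',lc,.125);print('lid',L,np.linalg.norm(L-np.roll(L,1,0),axis=1))
for n,z in((C([[690,375]]),.02),(C([[633,97]]),.13)):print(onz('top',n,z))
E
```

```text
cap 209.07940673828125 211.3540802001953 10.569445610046387 311.5 [[0.464  0.1505 0.21  ]
 [0.4645 0.1758 0.21  ]
 [0.4636 0.1251 0.21  ]]
cap 265.0 195.0 7.280210018157959 145.0 [[ 0.5007  0.0161  0.21  ]
 [ 0.5011  0.0335  0.21  ]
 [ 0.5004 -0.0013  0.21  ]]
plate [[0.4855 0.3039 0.008 ]
 [0.5207 0.1081 0.008 ]
 [0.4155 0.0887 0.008 ]
 [0.3797 0.2849 0.008 ]] [0.1076 0.199  0.1069 0.1994] [0.4504 0.1964 0.008 ]
bolts [[0.478  0.2935 0.008 ]
 [0.5101 0.1165 0.008 ]
 [0.4255 0.1012 0.008 ]
 [0.3922 0.2778 0.008 ]]
headtop [[0.4641 0.2626 0.115 ]
 [0.468  0.2323 0.115 ]
 [0.4194 0.226  0.115 ]
 [0.4155 0.2559 0.115 ]]
win scene [[195.0833 180.75  ]] [[0.4446 0.2362 0.092 ]]
code [[212.5833 196.4167]] [[0.4388 0.1355 0.092 ]]
handle ends [[339.6111 219.7222]
 [386.7222 216.8333]] [[ 0.438  -0.1707  0.168 ]
 [ 0.4426 -0.2916  0.168 ]]
lid [[ 0.6432 -0.0845  0.125 ]
 [ 0.6536 -0.3685  0.125 ]
 [ 0.4766 -0.3737  0.125 ]
 [ 0.4647 -0.0901  0.125 ]] [0.1786 0.2842 0.1771 0.2839]
[[ 0.377 -0.013  0.02 ]]
[[0.5041 0.0141 0.13  ]]
```

```bash
python3 - <<'E'
from h import *
np.set_printoptions(precision=3,suppress=True)
T=np.load('pics/top0d.npy');S=np.load('pics/scene0d.npy')
def show(l,n,px,D): print(l);print(dep(n,px,D))
show('lever','top',[[280,127],[300,118],[320,110],[340,100],[355,92],[365,85]],T)
show('motor','top',[[180,130],[215,110],[250,90],[215,140],[230,165]],T)
show('valve top/low','top',[[360,20],[330,40],[400,40],[345,15]],T)
show('toolbox','top',[[20,115],[20,180],[20,245],[45,180],[118,180],[115,230],[5,180]],T)
show('blue,green','top',[[122,172],[130,231]],T)
show('cap','top',[[209,211],[265,195]],T)
# max height map of y -.45..-0, x .4-.8
def allp(n,D):
    v,u=np.nonzero(D>0);px=np.c_[u,v].astype(float)
    e,d=ray(n,px);return e+d*D[v,u][:,None]
A=np.r_[allp('top',T),allp('scene',S)]
for x in np.arange(.3,.85,.05):
    print('%.2f'%x,[ '%.2f'%A[(abs(A[:,0]-x-.025)<.025)&(abs(A[:,1]-y)<.025)][:,2].max(initial=-1) for y in np.arange(.7,-.46,-.05)])
E
```

```text
lever
[[ 0.641 -0.017  0.309]
 [ 0.664 -0.063  0.296]
 [ 0.685 -0.11   0.284]
 [ 0.711 -0.159  0.273]
 [ 0.732 -0.196  0.268]
 [ 0.746 -0.218  0.276]]
motor
[[0.669 0.225 0.188]
 [0.719 0.137 0.185]
 [0.759 0.048 0.212]
 [0.642 0.137 0.183]
 [0.582 0.102 0.161]]
valve top/low
[[ 0.834 -0.177  0.406]
 [ 0.839 -0.135  0.309]
 [ 0.843 -0.297  0.305]
 [ 0.856 -0.152  0.386]]
toolbox
[[0.734 0.674 0.158]
 [0.556 0.665 0.16 ]
 [0.386 0.641 0.192]
 [0.56  0.621 0.111]
 [0.545 0.377 0.199]
 [0.42  0.425 0.094]
 [0.552 0.678 0.204]]
blue,green
[[0.565 0.366 0.202]
 [0.418 0.369 0.134]]
cap
[[0.465 0.151 0.211]
 [0.505 0.015 0.148]]
0.30 ['0.00', '0.01', '0.01', '0.01', '0.01', '0.02', '0.01', '0.01', '0.01', '0.01', '0.01', '0.01', '0.01', '0.01', '0.01', '0.01', '0.01', '0.02', '0.01', '0.01', '0.01', '0.01', '0.01', '-1.00']
0.35 ['0.00', '0.29', '0.25', '0.12', '0.09', '0.02', '0.01', '0.13', '0.01', '0.01', '0.01', '0.01', '0.01', '0.01', '0.03', '0.02', '0.01', '0.02', '0.02', '0.01', '0.01', '0.01', '0.01', '-1.00']
0.40 ['0.25', '0.29', '0.14', '0.12', '0.13', '0.13', '0.14', '0.14', '
[... 1019 characters left out ...]
0.21', '0.21', '0.20', '0.31', '0.31', '0.30', '0.28', '0.25', '0.25', '0.13', '0.14', '0.01', '-1.00']
0.70 ['0.29', '0.16', '0.12', '0.10', '0.12', '0.03', '0.01', '0.01', '0.19', '0.20', '0.25', '0.20', '0.21', '0.21', '0.21', '0.19', '0.28', '0.28', '0.28', '0.28', '0.25', '0.01', '0.01', '-1.00']
0.75 ['0.00', '0.01', '0.12', '0.12', '0.12', '0.02', '0.01', '0.01', '0.00', '0.18', '0.20', '0.20', '0.21', '0.21', '0.21', '0.01', '0.01', '0.25', '0.48', '0.27', '0.18', '0.02', '0.01', '-1.00']
0.80 ['0.00', '0.06', '0.06', '0.06', '0.06', '0.04', '0.01', '0.02', '0.03', '0.02', '0.01', '0.17', '0.19', '0.21', '0.21', '0.01', '0.47', '0.48', '0.49', '0.48', '0.48', '0.28', '0.01', '-1.00']
```

```bash
python3 - <<'E'
from h import *
np.set_printoptions(precision=4,suppress=True)
t=cv2.imread('pics/top0.png');s=cv2.imread('pics/scene0.png')
crop(s,185,140,250,235,8,'pics/c5.png')
crop(t,165,195,245,245,9,'pics/c6.png')
E
```

```text
(no output)
```

View pics/c5.png

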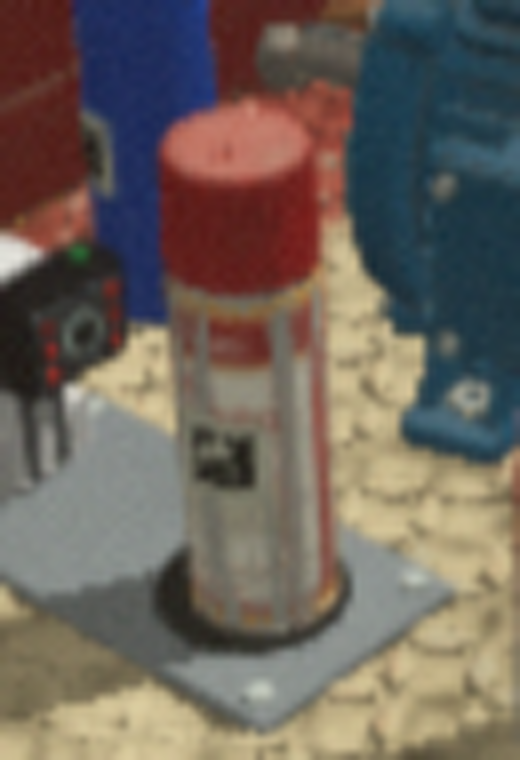

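View pics/c6.png

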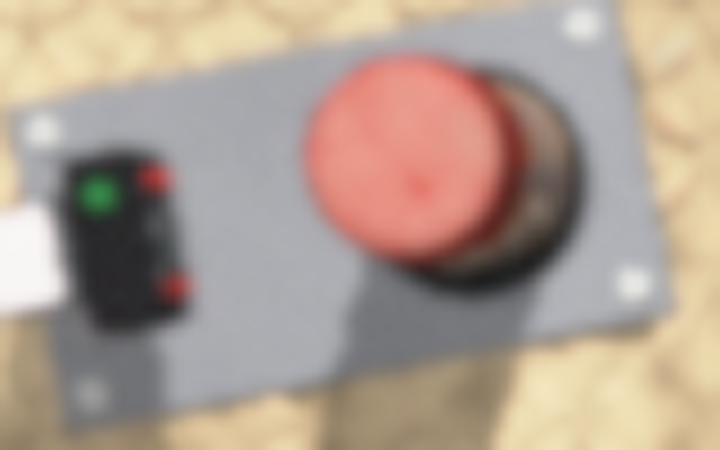

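```bash
python3 - <<'E'
from h import *
np.set_printoptions(precision=4,suppress=True)
C=lambda p,k,o:np.array(p,float)/k-0.5+0.5/k+np.array(o)
print('cap top',onz('top',C([[404,157],[303,157],[505,157]],9,(165,195)),.21))
print('cap scene',onz('scene',C([[236,147],[160,147],[315,150]],8,(185,140)),.21))
print('foot scene: left/right/bottom of pad',onz('scene',C([[253,588],[155,590],[351,590]],8,(185,140)),.01))
print('code',onz('scene',C([[225,459]],8,(185,140)),.092))
print('win',onz('scene',C([[84,333]],8,(185,140)),.092))
print('lamps mid(top)', onz('top',C([[153,177],[175,287]],9,(165,195)),.105))
# pad circle fit from right arc
p=onz('top',C([[580,185],[565,235],[530,272],[480,292],[440,285],[545,105],[515,75]],9,(165,195)),.01)
A=np.c_[2*p[:,:2],np.ones(len(p))];x=np.linalg.lstsq(A,(p[:,:2]**2).sum(1),rcond=None)[0];print('pad',x[:2],np.sqrt(x[2]+x[:2]@x[:2]))
q=manip.state()['eef_rot'];print(R.from_quat(q).as_matrix())
E
```

```text
cap top [[0.4625 0.1496 0.21  ]
 [0.463  0.1766 0.21  ]
 [0.462  0.1227 0.21  ]]
cap scene [[0.4586 0.1443 0.21  ]
 [0.4385 0.1612 0.21  ]
 [0.4784 0.1252 0.21  ]]
foot scene: left/right/bottom of pad [[0.4576 0.1515 0.01  ]
 [0.4281 0.1749 0.01  ]
 [0.4857 0.1262 0.01  ]]
code [[0.4375 0.1333 0.092 ]]
win [[0.4433 0.2342 0.092 ]]
lamps mid(top) [[0.4604 0.238  0.105 ]
 [0.4276 0.2317 0.105 ]]
pad [0.4597 0.154 ] 0.0359890830404925
[[ 0.9641 -0.0003  0.2655]
 [-0.2655 -0.0016  0.9641]
 [ 0.0001 -1.     -0.0016]]
```

```bash
python3 - <<'E'
from h import *
np.set_printoptions(precision=4,suppress=True,linewidth=200)
s=cv2.imread('pics/scene0.png')
for r in (186,190,193,195,197,199,201,204,208): print(r,[tuple(int(v) for v in p) for p in s[r,205:230]][0:4],s[r,205:230].mean(1).astype(int),'R-B',(s[r,222:230,2].astype(int)-s[r,222:230,0]))
c=np.array([.460,.150])
for th in (200,205,210,215,220):
    a=np.radians(th);p=[c[0]+.029*np.cos(a),c[1]+.029*np.sin(a),.092]
    ph=np.linspace(0,2*np.pi,73)
    ring=proj('scene',np.c_[c[0]+.0295*np.cos(ph),c[1]+.0295*np.sin(ph),np.full(73,.092)])
    q=proj('scene',p)[0]
    print(th,q,ring[:,0].min(),ring[:,0].max(), proj('scene',[[*c,.092]]))
E
```

```text
186 [(146, 189, 204), (113, 141, 158), (93, 106, 113), (95, 107, 122)] [179 137 104 108 100 102 115 116 114 112 110 111 115 115 103 106 119 146 135 108 126 167 168 167 161] R-B [23 27 48 46 55 56 56 55]
190 [(145, 188, 204), (129, 164, 177), (102, 116, 124), (94, 109, 119)] [179 156 114 107 105 101 109 128 134 132 131 136 134 128 113 106 117 144 137 102 115 146 154 158 162] R-B [21 25 66 52 50 53 56 55]
193 [(140, 169, 178), (140, 180, 192), (99, 117, 123), (94, 109, 109)] [162 170 113 104  79  78  94 109 111 110 110 111 107 110  98 100 111 133 138 108 113 156 181 174 133] R-B [20 24 58 59 54 60 58 46]
195 [(140, 141, 137), (129, 137, 133), (105, 114, 119), (95, 108, 111)] [139 133 112 104  64  76  81 102  66  53  44  70 115 120 114 103 110 134 141 113 104 138 151 134 152] R-B [18 23 56 63 52 52 48 53]
197 [(136, 142, 134), (133, 138, 132), (112, 119, 119), (98, 113, 114)] [137 134 116 108  76  73  66  67  66  39  34  66 113 120 124 104 108 131 145 118  98 129 150 154 148] R-B [17 23 50 64 49 52 54 55]
199 [(138, 141, 134), (137, 141, 133), (121, 130, 128), (101, 117, 117)] [137 137 
[... 449 characters left out ...]
 119 108 106  99 107 117 144 132  92 123 150 182 185] R-B [17 23 27 63 53 50 56 59]
208 [(140, 145, 138), (134, 137, 131), (100, 105, 102), (82, 90, 92)] [141 134 102  88 115 117 103 103 120 134 136 129 131 117 107 108 105 112 136 134  95 110 135 145 143] R-B [18 18 25 56 49 17 -1 -2]
200 [209.981  196.4986] 205.5818790190541 225.61803023125321 [[215.6207 191.4311]]
205 [210.7212 196.7378] 205.5818790190541 225.61803023125321 [[215.6207 191.4311]]
210 [211.5006 196.9361] 205.5818790190541 225.61803023125321 [[215.6207 191.4311]]
215 [212.3128 197.0918] 205.5818790190541 225.61803023125321 [[215.6207 191.4311]]
220 [213.1515 197.2038] 205.5818790190541 225.61803023125321 [[215.6207 191.4311]]
```

```bash
python3 -m inch '[0,0,3,0,0,0, 0,0,3,0,0,0, 2,-3.5,1.5,0,0,0, 2,-3.5,0,0,0,0, 2,-3.5,0,0,0,0]' 1 && python3 -m inch '[2,-3.5,0,0,0,0, 2,-3.5,0,0,0,0, 2,-3.5,0,0,0,0, 2,-3.5,0,0,0,0, 2,-3.5,0,0,0,0]'
```

```text
time_s: 0.6
ee_pos: [0.2332, 0.5204, 0.3314]
eef_rot: [-0.701, 0.094, -0.095, 0.701]
force: [1.3, -0.1, -0.2]
finger_gap: 0.0856
time_s: 1.1
ee_pos: [0.3331, 0.3449, 0.3311]
eef_rot: [0.701, -0.095, 0.095, -0.701]
force: [1.5, -0.3, -1.1]
finger_gap: 0.0857
```

```bash
python3 -m inch '[2.5,-3.8,0,0,0,0, 2.5,-3.8,0,0,0,0, 2.5,-3.8,0,0,0,0, 2.5,-3.8,0,0,0,0, 2,-3,0,0,0,0]' && python3 -m inch '[0,0,0,0,0,0, 0,0,0,0,0,0]'
python3 - <<'E'
from h import *
for n in("scene","top"):
    im,d=manip.get_image(n);cv2.imwrite(f"pics/{n}1.png",im)
print(manip.state()['joints'],manip.state()['ee_pos'])
E
```

```text
time_s: 1.6
ee_pos: [0.4535, 0.1619, 0.3312]
eef_rot: [0.701, -0.095, 0.095, -0.7]
force: [-0.0, 0.8, -0.4]
finger_gap: 0.0854
time_s: 1.8
ee_pos: [0.4526, 0.1641, 0.331]
eef_rot: [0.701, -0.096, 0.095, -0.701]
force: [-0.4, 0.7, -0.6]
finger_gap: 0.0853
[-0.70290117  0.16188769  0.29226022  1.89550609 -0.0528874   1.09213558
  0.9138844 ] [0.45190928 0.16572385 0.33104249]
```

View pics/scene1.png

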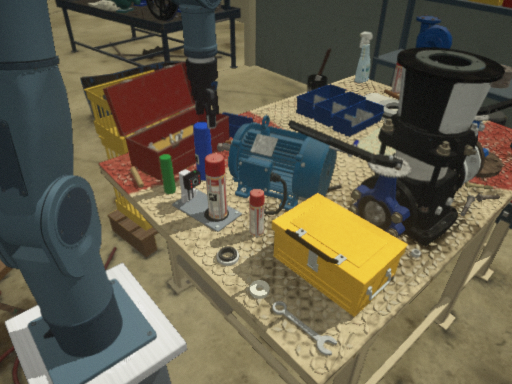

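View pics/top1.png

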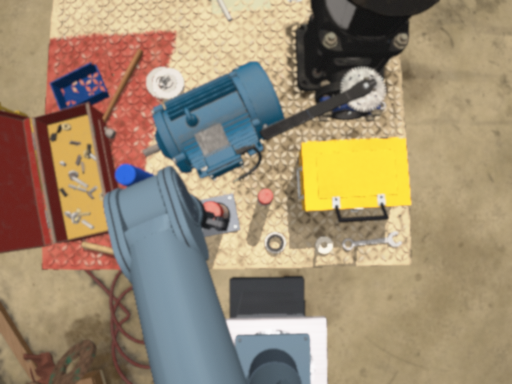

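```bash
python3 -m inch '[0.9,-1.6,0,0,0,0, 0,0,-4,0,0,0, 0,0,-3,0,0,0, 0,0,0,0,0,0, 0,0,0,0,0,0]'
python3 - <<'E'
from h import *
s=manip.state();print(s['ee_pos'],s['joints'],R.from_quat(s['eef_rot']).as_matrix().round(3))
im,d=manip.get_image("scene");crop(im,150,50,270,240,3.1,'pics/s2.png')
print(proj('scene',[s['ee_pos']]),proj('scene',[[.461,.1495,.21]]))
E
```

```text
time_s: 2.4
ee_pos: [0.4613, 0.1496, 0.2617]
eef_rot: [0.701, -0.094, 0.094, -0.701]
force: [-0.4, 0.1, 1.3]
finger_gap: 0.0855
[0.46128345 0.14962875 0.26172537] [-0.66101524  0.25111468  0.29944582  1.97227481 -0.09155696  0.93159007
  0.98818744] [[ 0.965 -0.001  0.264]
 [-0.264 -0.     0.965]
 [-0.001 -1.    -0.   ]]
[[212.6243293 140.3295314]] [[213.66911598 156.92274109]]
```

View pics/s2.png

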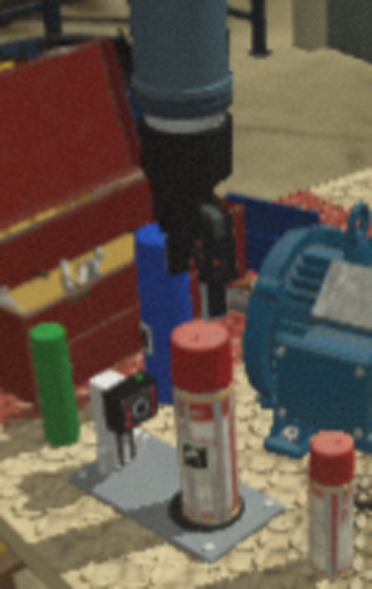

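```bash
python3 -m inch '[0,0,-2.5,0,0,0, 0,0,-2.5,0,0,0, 0,0,-2.4,0,0,0, 0,0,0,0,0,0, 0,0,0,0,0,0]'
python3 - <<'E'
from h import *
s=manip.state();print(s['ee_pos'],s['force'])
im,d=manip.get_image("scene");crop(im,170,90,270,240,4,'pics/s3.png')
E
```

```text
time_s: 2.95
ee_pos: [0.4625, 0.1492, 0.1888]
eef_rot: [-0.7, 0.094, -0.095, 0.701]
force: [-0.7, -0.2, -0.1]
finger_gap: 0.0853
[0.46252975 0.14922433 0.18877805] [-0.71557608 -0.2083775  -0.08390066]
```

View pics/s3.png

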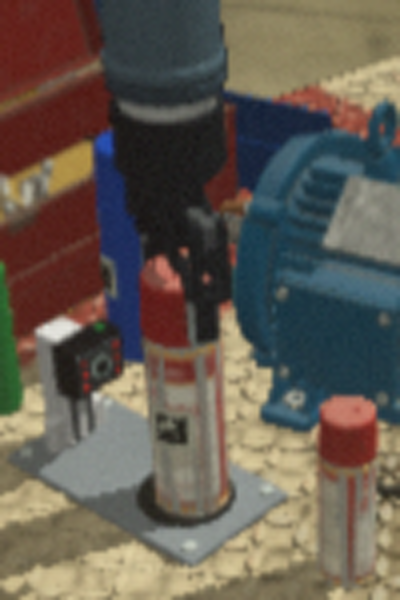

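```bash
python3 -m inch '[0,0,0,0,0,0, 0,0,0,0,0,0, 0,0,0,0,0,0, 0,0,0,0,0,0, 0,0,0,0,0,0]' -1 40 &&  python3 -m inch '[0,0,0,0,0,0, 0,0,0,0,0,0]'
python3 - <<'E'
from h import *
s=manip.state();print(s['ee_pos'],s['force'],s['wrist_torque'])
im,d=manip.get_image("scene");crop(im,185,90,250,235,4.1,'pics/s4.png');cv2.imwrite('pics/s4f.png',im)
crop(im,185,150,250,235,8,'pics/s4b.png')
E
```

```text
time_s: 3.5
ee_pos: [0.4626, 0.1492, 0.1886]
eef_rot: [-0.7, 0.094, -0.095, 0.701]
force: [-0.4, 0.9, 6.0]
finger_gap: 0.0561
time_s: 3.7
ee_pos: [0.4626, 0.1492, 0.1886]
eef_rot: [-0.7, 0.094, -0.095, 0.701]
force: [-0.8, 1.1, 7.3]
finger_gap: 0.0559
[0.46261636 0.14916573 0.18861692] [-0.81207835  1.06451614  7.25039903] [-0.06493026  0.17414879 -0.00427774]
```

View pics/s4b.png

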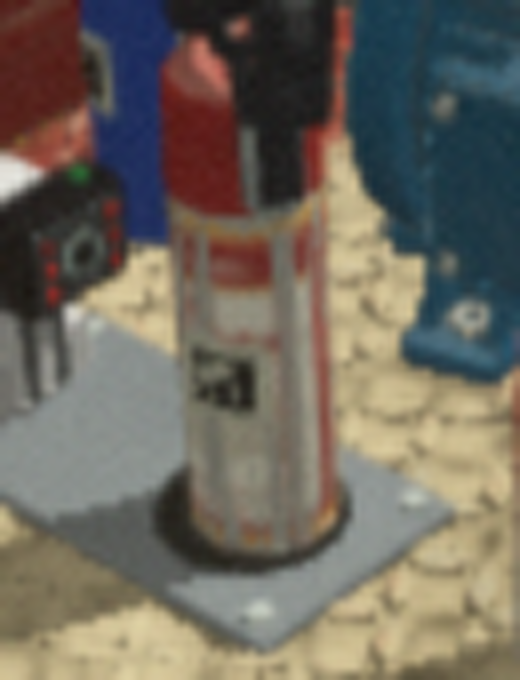

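```bash
python3 -m inch '[0,0,0.1,0,0,-0.04, 0,0,0,0,0,-0.1, 0,0,0,0,0,-0.12, 0,0,0,0,0,-0.12, 0,0,0,0,0,-0.12]'
python3 - <<'E'
from h import *
s=manip.state();print(s['ee_pos'],s['force'],s['wrist_torque'],R.from_quat(s['eef_rot']).as_matrix().round(3)[:,2],s['joints'])
im,d=manip.get_image("scene");crop(im,185,150,250,235,8,'pics/s5.png')
E
```

```text
time_s: 4.25
ee_pos: [0.4618, 0.1485, 0.1887]
eef_rot: [-0.655, 0.267, -0.267, 0.655]
force: [0.2, -0.6, -2.2]
finger_gap: 0.0556
[0.46184609 0.14854401 0.18868254] [ 0.16242624 -0.56643531 -2.2493967 ] [-0.11140137 -0.07865654  0.03892594] [0.699 0.715 0.001] [-0.72857606  0.37123959  0.39604165  2.04349913 -0.20367891  0.76307629
  0.58817857]
```

View pics/s5.png

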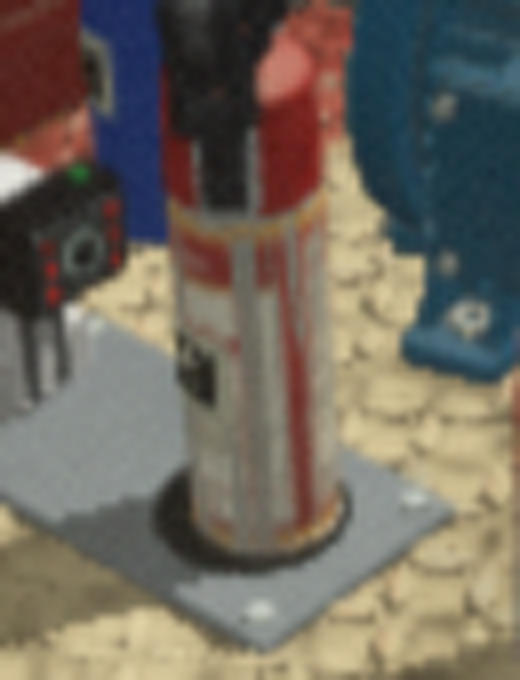

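```bash
python3 -m inch '[0,0,0,0,0,-0.12, 0,0,0,0,0,-0.12, 0,0,0,0,0,-0.12, 0,0,0,0,0,-0.12, 0,0,0,0,0,-0.12]' && python3 -m inch '[0,0,0,0,0,-0.12, 0,0,0,0,0,-0.12, 0,0,0,0,0,-0.12, 0,0,0,0,0,-0.12, 0,0,0,0,0,-0.12]' && python3 -m inch '[0,0,0,0,0,-0.12, 0,0,0,0,0,-0.12, 0,0,0,0,0,0, 0,0,0,0,0,0]'
python3 - <<'E'
from h import *
s=manip.state();m=R.from_quat(s['eef_rot']).as_matrix();print(s['ee_pos'],s['force'],s['wrist_torque'],m[:,2].round(3),np.degrees(np.arctan2(m[1,2],m[0,2])),s['joints'])
im,d=manip.get_image("scene");crop(im,185,150,250,235,8,'pics/s6.png')
E
```

```text
time_s: 4.8
ee_pos: [0.4614, 0.148, 0.1886]
eef_rot: [0.548, -0.448, 0.448, -0.547]
force: [-1.2, -2.0, 2.7]
finger_gap: 0.0559
time_s: 5.3
ee_pos: [0.4605, 0.1485, 0.1886]
eef_rot: [-0.391, 0.59, -0.589, 0.39]
force: [-3.8, -1.3, 3.8]
finger_gap: 0.056
time_s: 5.7
ee_pos: [0.4609, 0.1491, 0.1886]
eef_rot: [-0.319, 0.632, -0.631, 0.318]
force: [-3.0, -0.2, 5.9]
finger_gap: 0.0557
[0.46093906 0.14907942 0.18856716] [-3.00020905 -0.22441598  5.9454751 ] [0.22084963 1.24715707 0.0100221 ] [ 0.805 -0.593 -0.002] -36.39780166068991 [-1.00272343  0.44106901  0.75276874  2.05732762 -0.42098     0.79960035
 -0.63223038]
```

View pics/s6.png

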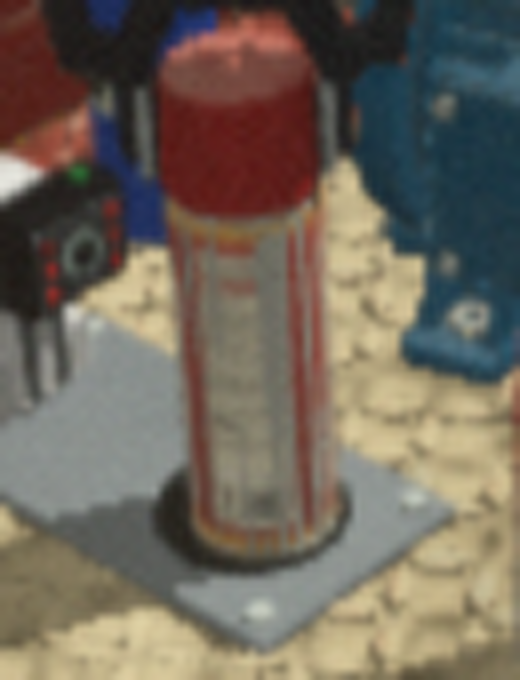

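```bash
python3 -m inch '[0,0,0,0,0,-0.03, 0,0,0,0,0,0, 0,0,0,0,0,0]' && python3 -m inch '[0,0,0,0,0,0, 0,0,0,0,0,0, 0,0,0,0,0,0, 0,0,0,0,0,0]' 1 && python3 -m inch '[0,0,2,0,0,0, 0,0,2.5,0,0,0, 0,0,3,0,0,0, 0,0,0,0,0,0, 0,0,0,0,0,0]'
python3 - <<'E'
from h import *
s=manip.state();m=R.from_quat(s['eef_rot']).as_matrix();print(s['ee_pos'],s['force'],m[:,2].round(3),np.degrees(np.arctan2(m[1,2],m[0,2])),s['joints'])
im,d=manip.get_image("scene");crop(im,150,80,270,235,3.5,'pics/s7.png');cv2.imwrite('pics/s7f.png',im)
im,d=manip.get_image("top");cv2.imwrite('pics/t7.png',im)
E
```

```text
time_s: 6.05
ee_pos: [0.461, 0.149, 0.1886]
eef_rot: [-0.31, 0.636, -0.635, 0.309]
force: [-3.6, 0.6, 5.2]
finger_gap: 0.0557
time_s: 6.45
ee_pos: [0.4618, 0.1486, 0.1883]
eef_rot: [0.308, -0.636, 0.636, -0.309]
force: [-1.7, 0.6, -1.0]
finger_gap: 0.0857
time_s: 6.95
ee_pos: [0.4618, 0.1489, 0.2635]
eef_rot: [-0.308, 0.636, -0.636, 0.309]
force: [0.5, 0.3, -0.5]
finger_gap: 0.0852
[0.46177887 0.14891513 0.26349119] [ 0.48502999  0.25092683 -0.45739673] [ 0.785 -0.619  0.   ] -38.242689618855074 [-1.10355056  0.32276208  0.85540605  1.99212945 -0.29873314  0.95397502
 -0.76591268]
```

View pics/s7.png

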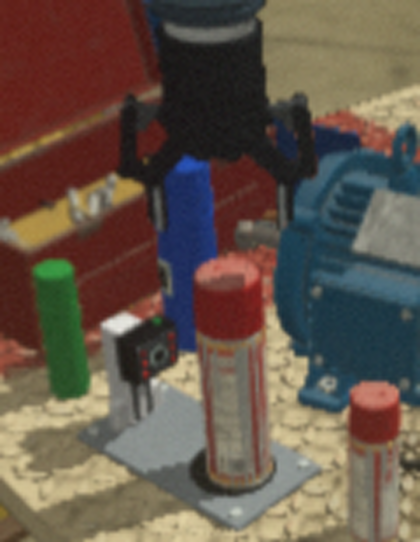

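```bash
python3 - <<'E'
from h import *
np.set_printoptions(precision=4,suppress=True)
s=cv2.imread('pics/s7f.png');t=cv2.imread('pics/t7.png')
g=s.max(2)
m=((g<60)).astype(np.uint8);m[:215]=0;m[275:]=0;m[:,:280]=0;m[:,345:]=0
v,u=np.nonzero(m);print('scene',len(v),u.min(),u.max(),v.min(),v.max())
gt=t.max(2);mt=(gt<75).astype(np.uint8);mt[:200]=0;mt[226:]=0;mt[:,:325]=0;mt[:,395:]=0
v2,u2=np.nonzero(mt);print('top',len(v2),u2.min(),u2.max(),v2.min(),v2.max())
for c in range(336,392,4):
    r=v2[u2==c]; print(c,r.mean() if len(r) else None, len(r),end=' | ')
print()
for c in range(284,340,4):
    r=v[u==c]; print(c,r.mean() if len(r) else None, len(r),end=' | ')
cv2.imwrite('pics/hm.png',np.hstack([cv2.resize(s[215:285,275:350],None,fx=5,fy=5,interpolation=cv2.INTER_CUBIC),cv2.resize(t[195:230,325:400],None,fx=5,fy=10,interpolation=cv2.INTER_CUBIC)]))
E
```

```text
scene 186 286 336 231 262
top 230 336 386 205 221
336 210.5 6 | 340 218.0 7 | 344 219.5 4 | 348 219.5 4 | 352 219.5 4 | 356 219.0 3 | 360 218.5 4 | 364 218.5 4 | 368 218.0 3 | 372 218.0 3 | 376 217.5 4 | 380 217.5 4 | 384 213.5 10 | 388 None 0 | 
284 None 0 | 288 232.0 3 | 292 234.5 4 | 296 236.5 6 | 300 240.5 4 | 304 243.0 3 | 308 246.0 3 | 312 248.5 4 | 316 251.5 4 | 320 253.5 4 | 324 257.0 3 | 328 259.0 3 | 332 260.5 2 | 336 261.5 2 |
```

View pics/hm.png

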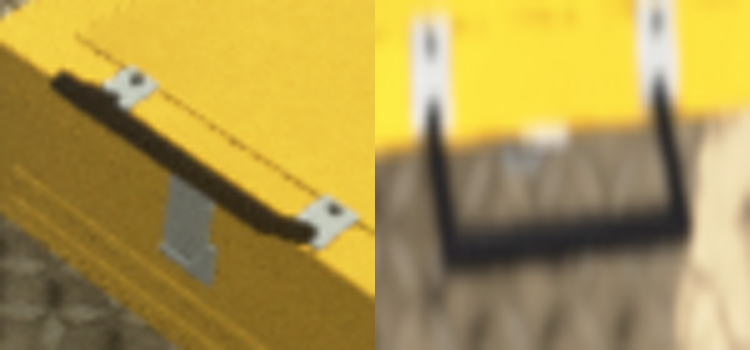

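```bash
python3 - <<'E'
from h import *
np.set_printoptions(precision=4,suppress=True)
print('scene',onz('scene',[[286.5,230.8],[326.5,258.3]],.168))
print('top',onz('top',[[340.3,219.8],[385.5,217]],.168))
print('bar line top',onz('top',[[348,219.5],[380,217.4]],.168),'scene',onz('scene',[[300,240.3],[320,253.9]],.168))
E
```

```text
scene [[ 0.4353 -0.1696  0.168 ]
 [ 0.439  -0.2883  0.168 ]]
top [[ 0.4377 -0.1725  0.168 ]
 [ 0.4422 -0.2884  0.168 ]]
bar line top [[ 0.4381 -0.192   0.168 ]
 [ 0.4415 -0.2742  0.168 ]] scene [[ 0.4361 -0.2122  0.168 ]
 [ 0.4383 -0.2703  0.168 ]]
```

```bash
python3 -m inch '[0,0,3,0,0,0, -0.2,-2.5,1,0,0,0.05, -0.2,-3.8,0,0,0,0.07, -0.2,-3.8,0,0,0,0.07, -0.2,-3.8,0,0,0,0.07]' 0.05 && python3 -m inch '[-0.2,-3.8,0,0,0,0.07, -0.2,-3.8,0,0,0,0.07, -0.2,-3.8,0,0,0,0.07, -0.2,-3.8,0,0,0,0.07, -0.2,-3.8,0,0,0,0.07]' && python3 -m inch '[-0.2,-3.5,0,0,0,0.07, 0,0,0,0,0,0.05, 0,0,0,0,0,0]'
python3 - <<'E'
from h import *
s=manip.state();m=R.from_quat(s['eef_rot']).as_matrix();print(s['ee_pos'],s['force'],m.round(3),np.degrees(np.arctan2(m[1,2],m[0,2])),s['joints'])
E
```

```text
time_s: 7.55
ee_pos: [0.4528, 0.0084, 0.3025]
eef_rot: [-0.39, 0.59, -0.59, 0.389]
force: [1.1, 0.8, 0.0]
finger_gap: 0.0448
time_s: 8.05
ee_pos: [0.4428, -0.1815, 0.3023]
eef_rot: [-0.486, 0.514, -0.513, 0.486]
force: [0.7, 0.4, 0.4]
finger_gap: 0.0448
time_s: 8.35
ee_pos: [0.4407, -0.2163, 0.3023]
eef_rot: [0.515, -0.485, 0.484, -0.514]
force: [0.8, 0.6, -0.1]
finger_gap: 0.0448
[ 0.44068696 -0.21628502  0.30229007] [ 0.81958691  0.55654625 -0.1464373 ] [[ 0.06  -0.002  0.998]
 [-0.998 -0.     0.06 ]
 [-0.    -1.    -0.002]] 3.420599988008957 [-0.37567412  0.28286623  0.89678768  1.93308554 -0.25366435  1.04509744
  0.69072002]
```

```bash
python3 -m inch '[-0.2,-1.4,0,0,0,-0.02, 0,0,-3.5,0,0,0, 0,0,-3.5,0,0,0, 0,0,-2,0,0,0, 0,0,0,0,0,0]'
python3 - <<'E'
from h import *
s=manip.state();m=R.from_quat(s['eef_rot']).as_matrix();print(s['ee_pos'],s['force'],np.degrees(np.arctan2(m[1,2],m[0,2])))
im,d=manip.get_image("scene");crop(im,250,130,380,290,3.7,'pics/s8.png')
E
```

```text
time_s: 8.85
ee_pos: [0.4379, -0.2284, 0.2108]
eef_rot: [0.511, -0.491, 0.488, -0.509]
force: [-0.2, 0.6, 0.4]
finger_gap: 0.0446
[ 0.43786198 -0.22836411  0.21075152] [-0.22394294  0.55697643  0.4396437 ] 2.3707468890380645
```

View pics/s8.png

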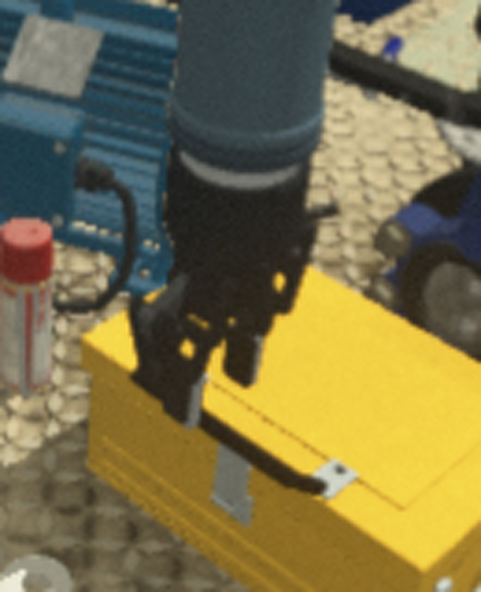

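Straddles the bar (near finger at crop (190,400), far at (245,370)). Lower and close.

```bash
python3 -m inch '[0,0,-1.5,0,0,0, 0,0,-1.5,0,0,0, 0,0,-0.8,0,0,0, 0,0,0,0,0,0]' && python3 -m inch '[0,0,0,0,0,0, 0,0,0,0,0,0, 0,0,0,0,0,0, 0,0,0,0,0,0, 0,0,0,0,0,0]' -1 50 
python3 - <<'E'
from h import *
s=manip.state();m=R.from_quat(s['eef_rot']).as_matrix();print(s['ee_pos'],s['force'],s['wrist_torque'],np.degrees(np.arctan2(m[1,2],m[0,2])))
im,d=manip.get_image("scene");crop(im,250,130,380,290,3.7,'pics/s9.png')
E
```

```text
time_s: 9.3
ee_pos: [0.4393, -0.2291, 0.1747]
eef_rot: [0.511, -0.49, 0.489, -0.51]
force: [1.0, 0.2, 0.7]
finger_gap: 0.045
time_s: 9.8
ee_pos: [0.4397, -0.2296, 0.1756]
eef_rot: [-0.51, 0.489, -0.49, 0.51]
force: [-0.6, -0.3, 3.0]
finger_gap: 0.0102
[ 0.43972914 -0.22957587  0.17560825] [-0.64211064 -0.29749041  2.96799007] [-0.1036108  0.0998722 -0.0619538] 2.3926245640017823
```

View pics/s9.png

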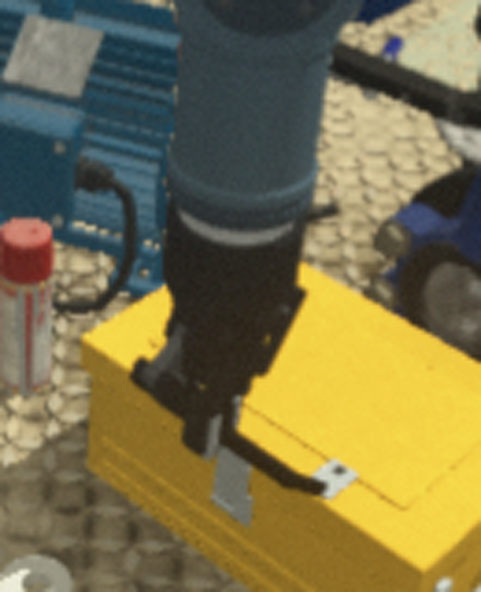

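```bash
python3 -m inch '[0.24,0.01,0.9,0,0,0, 0.26,0.01,0.89,0,0,0, 0.29,0.01,0.88,0,0,0, 0.32,0.01,0.87,0,0,0]' && python3 -m inch '[0.38,0.015,0.85,0,0,0, 0.41,0.015,0.83,0,0,0, 0.45,0.015,0.82,0,0,0, 0.48,0.02,0.8,0,0,0]'
python3 - <<'E'
from h import *
s=manip.state();m=R.from_quat(s['eef_rot']).as_matrix();print(s['ee_pos'],s['force'],s['wrist_torque'],s['joints'])
im,d=manip.get_image("scene");crop(im,230,100,390,290,3.1,'pics/s10.png')
E
```

```text
time_s: 10.25
ee_pos: [0.4504, -0.2292, 0.2113]
eef_rot: [0.511, -0.49, 0.489, -0.51]
force: [-1.1, -3.4, -5.6]
finger_gap: 0.0101
time_s: 10.65
ee_pos: [0.4666, -0.2286, 0.2441]
eef_rot: [0.511, -0.49, 0.489, -0.51]
force: [-6.7, -3.4, -0.3]
finger_gap: 0.0102
[ 0.46656093 -0.22863262  0.24411954] [-6.6696766  -3.41606858 -0.32348904] [-0.82121758  1.60713977 -0.06416618] [-0.27532275  0.4298465   0.83146798  1.9264817  -0.38525984  0.95474792
  0.78088773]
```

View pics/s10.png

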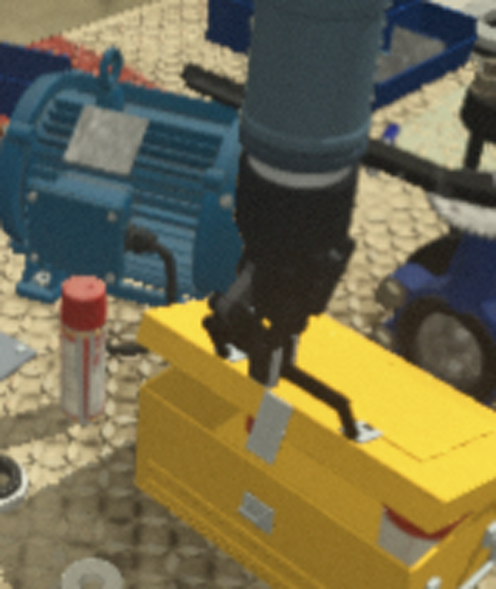

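```bash
python3 -m inch '[0.51,0.02,0.77,0,0,0, 0.55,0.02,0.75,0,0,0, 0.58,0.02,0.72,0,0,0, 0.61,0.02,0.7,0,0,0]' && python3 -m inch '[0.63,0.02,0.67,0,0,0, 0.67,0.025,0.64,0,0,0, 0.7,0.025,0.61,0,0,0, 0.73,0.03,0.58,0,0,0]'
python3 - <<'E'
from h import *
s=manip.state();m=R.from_quat(s['eef_rot']).as_matrix();print(s['ee_pos'],s['force'],s['wrist_torque'],s['joints'])
im,d=manip.get_image("scene");crop(im,230,80,390,270,3.1,'pics/s11.png')
E
```

```text
time_s: 11.1
ee_pos: [0.4875, -0.228, 0.2734]
eef_rot: [0.511, -0.492, 0.488, -0.509]
force: [-10.4, -2.7, 0.9]
finger_gap: 0.0104
time_s: 11.5
ee_pos: [0.5131, -0.2271, 0.299]
eef_rot: [0.511, -0.493, 0.487, -0.508]
force: [-19.4, 0.0, 14.1]
finger_gap: 0.0101
[ 0.51313896 -0.2271445   0.29897843] [-1.94408421e+01  1.37167796e-02  1.41152813e+01] [-0.01096535  4.3973735  -0.02842837] [-0.29036763  0.44563417  0.84685938  1.75979874 -0.36579787  1.11327506
  0.71570343]
```

View pics/s11.png

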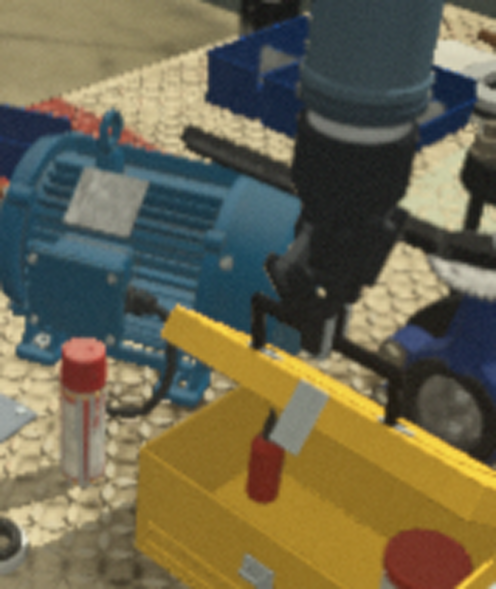

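```bash
python3 -m inch '[-0.12,0,0.15,0,0,0, -0.12,0,0.15,0,0,0, 0,0,0,0,0,0]'
python3 - <<'E'
from h import *
s=manip.state();print(s['ee_pos'],s['force'],s['wrist_torque'])
im,d=manip.get_image("top");cv2.imwrite('pics/t12.png',im);np.save('pics/t12d.npy',d)
im,d=manip.get_image("scene");cv2.imwrite('pics/s12.png',im);np.save('pics/s12d.npy',d)
crop(im,290,140,360,220,7,'pics/s12c.png')
E
```

```text
time_s: 11.85
ee_pos: [0.5153, -0.227, 0.3013]
eef_rot: [0.511, -0.489, 0.49, -0.51]
force: [0.0, -5.4, -7.5]
finger_gap: 0.01
[ 0.51526032 -0.22699188  0.3013049 ] [ 4.43842733e-03 -5.40190357e+00 -7.49301832e+00] [-1.1355155   0.24021731 -0.05676398]
```

View pics/s12c.png

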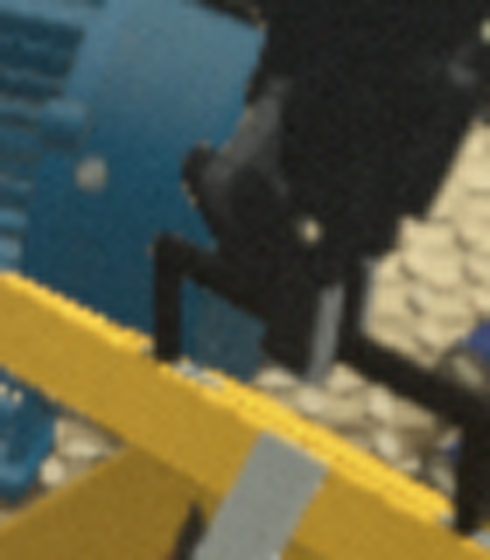

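View pics/t12.png

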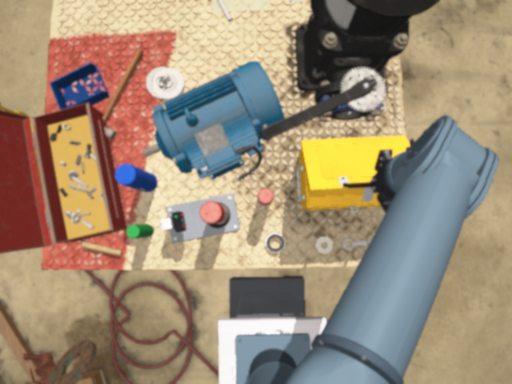

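```bash
cat >> h.py <<'E'
def lid(im,d):
    h=cv2.cvtColor(im,cv2.COLOR_BGR2HSV)
    m=(h[...,0]>18)&(h[...,0]<32)&(h[...,1]>150)&(h[...,2]>120)&(d>0)
    m[:120]=0;m[225:]=0;m[:,:295]=0;m[:,415:]=0
    v,u=np.nonzero(m);e,r=ray('top',np.c_[u,v].astype(float));P=e+r*d[v,u][:,None]
    yw=np.radians(2.1);x=(P[:,:2]-[.646,-.222])@[np.cos(yw),np.sin(yw)];z=P[:,2]
    return x,z,P,u,v
E
python3 - <<'E'
from h import *
for f in('t12','top0'):
    im=cv2.imread(f'pics/{f}.png');d=np.load(f'pics/{f}d.npy');x,z,P,u,v=lid(im,d)
    for a in np.arange(-.2,.06,.02):
        k=abs(x-a)<.01
        if k.sum()>5: print(f,'%.2f'%a,k.sum(),np.percentile(z[k],[5,50,95]).round(3))
E
```

```text
t12 -0.18 142 [0.045 0.076 0.123]
t12 -0.16 422 [0.01  0.014 0.124]
t12 -0.14 711 [0.01  0.226 0.242]
t12 -0.12 418 [0.086 0.235 0.294]
t12 -0.10 548 [0.097 0.222 0.23 ]
t12 -0.08 573 [0.111 0.207 0.217]
t12 -0.06 536 [0.181 0.19  0.199]
t12 -0.04 608 [0.163 0.173 0.182]
t12 -0.02 702 [0.147 0.158 0.166]
t12 -0.00 571 [0.133 0.14  0.147]
t12 0.04 14 [-0.003 -0.     0.004]
top0 -0.18 286 [0.003 0.134 0.137]
top0 -0.16 666 [0.131 0.134 0.137]
top0 -0.14 769 [0.132 0.135 0.138]
top0 -0.12 808 [0.132 0.136 0.139]
top0 -0.10 825 [0.131 0.136 0.139]
top0 -0.08 805 [0.132 0.136 0.139]
top0 -0.06 803 [0.132 0.136 0.139]
top0 -0.04 808 [0.132 0.136 0.139]
top0 -0.02 782 [0.131 0.134 0.137]
top0 -0.00 523 [0.126 0.134 0.137]
top0 0.04 9 [-0.002 -0.001  0.003]
```

```bash
python3 -m inch '[0.72,0.03,0.6,0,0,0, 0.74,0.03,0.57,0,0,0, 0.76,0.03,0.53,0,0,0, 0.78,0.03,0.5,0,0,0, 0,0,0,0,0,0]'
python3 - <<'E'
from h import *
s=manip.state();print(s['ee_pos'],s['force'],s['wrist_torque'],s['joints'])
im,d=manip.get_image("top");x,z,P,u,v=lid(im,d)
k=(x>-.085)&(x<.0)&(z>.12)&(abs(P[:,1]+.2)<.13)
for i in range(3):
    p=np.polyfit(x[k],z[k],1);k&=abs(z-np.polyval(p,x))<.01
print(np.degrees(np.arctan(p)),k.sum())
E
```

```text
time_s: 12.45
ee_pos: [0.5465, -0.2259, 0.3231]
eef_rot: [0.511, -0.488, 0.49, -0.51]
force: [1.9, -6.1, -12.1]
finger_gap: 0.01
[ 0.54645007 -0.22586399  0.32311729] [  1.85791662  -6.11342588 -12.08307233] [-1.33424172 -0.26755804 -0.0786525 ] [-0.2846292   0.47276589  0.8417061   1.66173104 -0.37472267  1.17558892
  0.6912241 ]
[-49.77398175   8.22004188] 1931
```

```bash
python3 -m inch '[0.82,0.03,0.4,0,0,0, 0.84,0.03,0.36,0,0,0, 0.87,0.03,0.32,0,0,0, 0.9,0.03,0.28,0,0,0, 0,0,0,0,0,0]'
python3 - <<'E'
from h import *
s=manip.state();print(s['ee_pos'],s['force'],s['wrist_torque'],s['joints'])
im,d=manip.get_image("top");x,z,P,u,v=lid(im,d);cv2.imwrite('pics/t14.png',im)
for lo in(-.085,-.06):
  k=(x>lo)&(x<.0)&(z>.12)&(abs(P[:,1]+.2)<.13)
  for i in range(3):
    p=np.polyfit(x[k],z[k],1);k&=abs(z-np.polyval(p,x))<.01
  print(np.degrees(np.arctan(p)),k.sum())
im,d=manip.get_image("scene");cv2.imwrite('pics/s14.png',im);crop(im,230,60,390,270,2.8,'pics/s14c.png')
E
```

```text
time_s: 13.0
ee_pos: [0.58, -0.2248, 0.3386]
eef_rot: [0.511, -0.489, 0.49, -0.51]
force: [-5.8, -1.7, 6.2]
finger_gap: 0.0094
[ 0.57997095 -0.224758    0.33859263] [-5.79707379 -1.73578029  6.15654697] [-0.44452032  1.2166417  -0.03254559] [-0.26287214  0.52029707  0.82997595  1.55742723 -0.39725713  1.24022127
  0.67347171]
[-58.08896617   8.72714561] 1517
[-59.38155457   8.61571544] 1026
```

View pics/s14c.png

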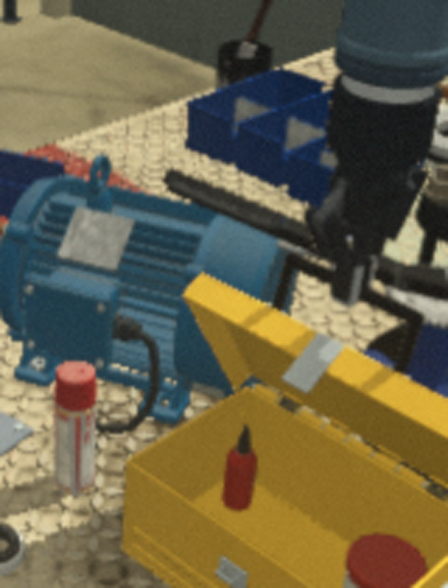

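```bash
python3 -m inch '[0.15,0.01,0.06,0,0,0, 0,0,0,0,0,0, 0,0,0,0,0,0, 0,0,0,0,0,0, 0,0,0,0,0,0]' && python3 -m inch '[0,0,0,0,0,0, 0,0,0,0,0,0, 0,0,0,0,0,0, 0,0,0,0,0,0, 0,0,0,0,0,0]'
python3 - <<'E'
from h import *
s=manip.state();print(s['ee_pos'],s['force'],s['wrist_torque'],s['finger_gap'])
im,d=manip.get_image("top");x,z,P,u,v=lid(im,d);cv2.imwrite('pics/t15.png',im)
for lo,w in((-.085,.01),(-.06,.01),(-.08,.005)):
  k=(x>lo)&(x<-.005)&(z>.12)&(abs(P[:,1]+.17)<.08)
  for i in range(6):
    p=np.polyfit(z[k],x[k],1);k=(z>.13)&(abs(P[:,1]+.17)<.08)&(x>lo-.02)&(abs(x-np.polyval(p,z))<w)
  print(np.degrees(np.arctan(1/p[0])),k.sum())
im,d=manip.get_image("scene");cv2.imwrite('pics/s15.png',im)
E
```

```text
time_s: 13.6
ee_pos: [0.5806, -0.2247, 0.3388]
eef_rot: [0.51, -0.489, 0.49, -0.51]
force: [-5.2, -2.3, 3.8]
finger_gap: 0.0095
time_s: 14.1
ee_pos: [0.5806, -0.2247, 0.3388]
eef_rot: [0.51, -0.489, 0.49, -0.51]
force: [-5.1, -2.4, 4.5]
finger_gap: 0.0098
[ 0.58062522 -0.22474699  0.33881885] [-5.08426707 -2.40433451  4.54438891] [-0.57780605  1.10672333  0.09823794] 0.009764527482993564
-58.257898821210375 1601
-59.24693366140066 1403
-59.01567461323439 1470
```

View pics/s15.png

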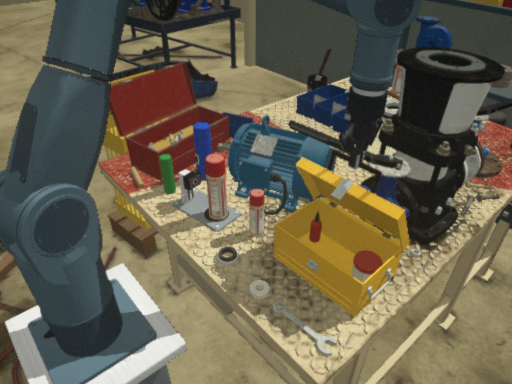

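View pics/t15.png

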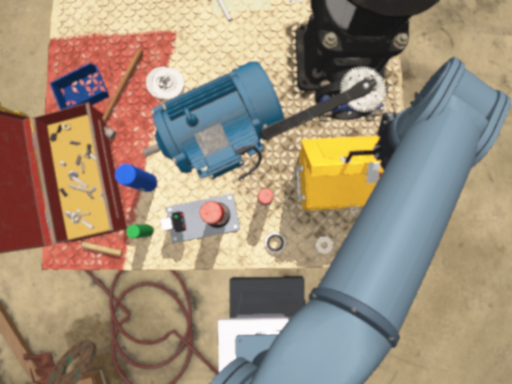

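```bash
python3 -m inch '[0.22,0.01,0.05,0,0,0, 0,0,0,0,0,0, 0,0,0,0,0,0, 0,0,0,0,0,0, 0,0,0,0,0,0]' && python3 -m inch '[0,0,0,0,0,0, 0,0,0,0,0,0, 0,0,0,0,0,0, 0,0,0,0,0,0, 0,0,0,0,0,0]'
python3 - <<'E'
from h import *
s=manip.state();p=s['ee_pos'];print(p,s['force'],s['finger_gap'],s['time_s'])
im,d=manip.get_image("top");x,z,P,u,v=lid(im,d)
for lo,w in((-.085,.01),(-.06,.01),(-.08,.005)):
  k=(x>lo)&(x<-.005)&(z>.12)&(abs(P[:,1]+.17)<.08)
  for i in range(6):
    q=np.polyfit(z[k],x[k],1);k=(z>.13)&(abs(P[:,1]+.17)<.08)&(x>lo-.02)&(abs(x-np.polyval(q,z))<w)
  print(np.degrees(np.arctan(1/q[0])),k.sum())
a=np.array([-.208+p[0]-.4397,.046+p[2]-.1756]);print(np.degrees(np.arctan2(a[1],-a[0]))-12.47)
im,d=manip.get_image("scene");crop(im,170,100,430,370,2.2,'pics/s16.png')
E
```

```text
time_s: 14.7
ee_pos: [0.5827, -0.2246, 0.3395]
eef_rot: [0.51, -0.489, 0.49, -0.51]
force: [-5.3, -3.3, 4.4]
finger_gap: 0.0098
time_s: 15.2
ee_pos: [0.5827, -0.2247, 0.3395]
eef_rot: [0.51, -0.489, 0.49, -0.51]
force: [-5.1, -2.4, 4.6]
finger_gap: 0.01
[ 0.58272767 -0.22466377  0.33949369] [-5.07884103 -2.3603912   4.56257318] 0.010037903766545413 15.2
-58.790169560790744 1562
-59.70259421689561 1398
-59.561482436985486 1432
60.33015373526703
```

View pics/s16.png

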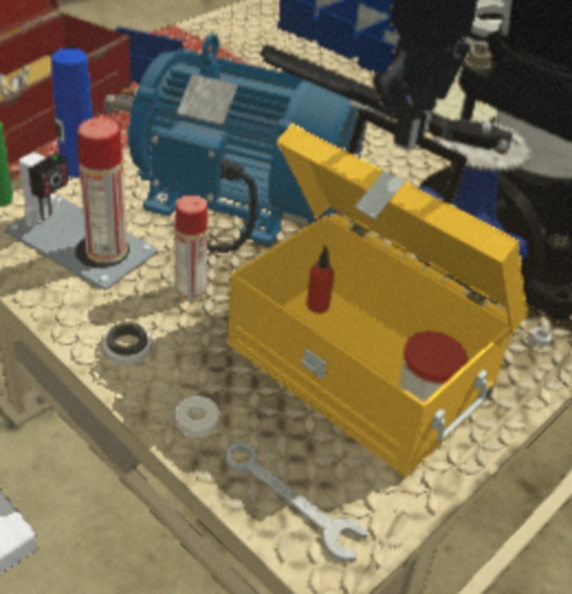

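The lid is at about 60° and steady. The can is upright on the pad, and the seal ring, tape roll and spanner are where they were. Handing in.

```bash
python3 -c "
from cell import manip
print(manip.finish_job())"
```

```text
the job is handed in; nothing more can be done
None
```

The job is handed in, at about 15 s of the 61 s allowed: the can is turned and released upright on the pad, and the robot is still holding the lid at about 60°.

- **Can:** I took the larger red-capped can standing on the pad, at top-view pixel (210, 212). I passed over the small red one at (265, 195). I gripped it by the cap and turned it 113° clockwise seen from above. The code then points about 101° in the bench plane, which is the measured direction to the window.
- **Code not seen facing the window:** after the turn the code is hidden from both cameras. That it faces the window rests on the angle measured beforehand (good to about ±3°), the gripper's measured turn, and the can's stripes, which followed it. After release, the pictures show the can upright on the pad.
- **Lid:** I gripped the bow handle with 50 N and lifted it in an arc, holding still at the end. Working from the tool's position, the lid is at 60.3°. Plane fits to the depth picture give 58.8° to 59.7°, so the two disagree by about 1°.
- **Forces while lifting:** the wrist force reached about 24 N near 40° because my path pressed towards the hinge. I corrected it, and it was about 7 N while holding. The bar seems to have shifted about 6 mm along the finger pads during the lift. The finger gap was steady at 10 mm when I handed in.
- **Bystanders:** the seal ring, tape roll and spanner look unmoved in the last pictures. I checked that by eye and did not measure it.

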